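Dry-fit a half-lap door frame in its assembly jig

TASK

Dry-fit the small half-lap door frame in the assembly jig: lay the two notched stiles in the jig's two side channels, notches up and both wide notches at the end nearest the robot, then drop the wide rail across them into the wide notches and the narrow rail into the narrow notches, until every part is fully home and the frame lies flat. Leave the tin of wood stain, the pencil and the box of screws where they are.

Things in the scene. Friction and masses are not known exactly. Their poses are not given: they have to be found in the camera images.
- jig: assembly jig, fixed: grey board 222 (x) x 204 (y) x 9 mm with plywood strips 8 mm high, lead-in bevels. Origin: centre of underside; x away from robot, y left. Two stile channels along x, 184 x 39 mm, centred on x 0, y +62 and -62. Spacer block between them at x -15 to 37 mm leaves room for the wide rail only at the robot's end. Stile home: origin at x 0, y +-62, z 9 mm
- stile_1: planed brown timber stile, 180 (x) x 36 (y) x 28 mm thick, 100 g, loose on the worktop, two notches in its top face. Origin: centre of underside. Along x in mm: WIDE notch -79 to -23, full-thick middle to grip -23 to 45, NARROW notch 45 to 79; notch floors at z 12.5, mouths bevelled 3. Its twin is alike (either side will do). Home: x axis along jig's x, not reversed
- stile_2: planed brown timber stile, 180 (x) x 36 (y) x 28 mm thick, 100 g, loose on the worktop, two notches in its top face. Origin: centre of underside. Along x in mm: WIDE notch -79 to -23, full-thick middle to grip -23 to 45, NARROW notch 45 to 79; notch floors at z 12.5, mouths bevelled 3. Its twin is alike (either side will do). Home: x axis along jig's x, not reversed
- rail_wide: wide rail, planed brown timber, 160 (y) x 50 (x) x 28 mm thick, 110 g, loose on the worktop. Origin: centre of underside. Middle 83 mm full thick (grip across its width); each end a 38.5 mm tongue, z 13 to 28, cut away below. Half turn is the same. Home: tongues in both stiles' wide notches, middle on the jig's board; y along jig's y, origin at jig x -51, y 0, z 9 mm
- rail_narrow: narrow rail, planed brown timber, 160 (y) x 28 (x) x 28 mm thick, 60 g, loose on the worktop. Origin: centre of underside. Middle 83 mm full thick (grip across its width); each end a 38.5 mm tongue, z 13 to 28, cut away below. Half turn is the same. Home: tongues in both stiles' narrow notches, middle on the jig's board; y along jig's y, origin at jig x +62, y 0, z 9 mm
- paint_tin: bystander: small round tin of wood stain with a white lid, 68 mm across, 84 mm tall, beyond the jig and left of it. Origin: centre of the underside
- carpenter_pencil: bystander: flat red carpenter's pencil, 12 x 172 (y) x 9 mm, lying on the worktop in front of the saw. Origin: centre of the underside
- screw_box: bystander: small box of screws, 62 x 92 x 49 mm tall, right of the jig. Origin: centre of the underside

How it is judged:
By the outcome, as a careful person would: the job done as asked, in the order asked, and still so for the second after the job is handed in, with the robot touching nothing.
It also fails if it takes over 136 s, if anything falls off the work surface, if the arm or the gripper's body presses on something with over 40 N, if the wrist force passes 120 N, or if a joint passes its speed limit or range.

ROBOT

A 6-joint arm with a two-finger parallel gripper is mounted at the origin on a cart in front of the work surface, level with it; the furniture and walls round the work are solid. World frame = base frame: x ahead of the robot, y to its left, z up, the work surface at z = 0. Lengths are in m, angles in degrees, forces in N, time in s.
With the tool pointing down it reaches from about 0.25 to 0.725 m from the base axis. Payload 9.7 kg.
Tool frame: the origin (TCP) lies between the finger pads; the fingertips stand 25 mm ahead of it and the grasp point (between the pads) lies 6 mm ahead of it; z points along the fingers, y is the line along which they close (so a half turn about z gives the same grasp; the last joint's range is limited). The gripper opens to 85 mm and grips with 20 to 120 N. Pads are 22 mm wide; open, the fingers measure 114 mm over their backs; the gripper's body (76 mm by 85 mm) begins 54 mm behind the grasp point. The pads swing forward as they close: fully open they stand 13 mm farther back than shut.
Start: joints at [68.354, 4.979, 10.078, 95.1, 0, 90], TCP at [0.203, 0.511, 0.256] pointing down, gripper open.
Joint ranges: [-179.16, 179.16], [-48.56, 103.87], [-65.8, 70.77], [-126.05, 130.52], [-82.76, 87.17], [-180, 180]. Speed limits (degrees/s): [127.2, 127.2, 147.25, 180, 180, 180].

INTERFACE

Orientations are given as [roll, pitch, yaw] about the fixed x, y, z axes, in that order (R = Rz(yaw) Ry(pitch) Rx(roll)).
In Python, from workcell import bot gives the robot as it stands. The module is installed in compiled form; this text tells all that it offers.
- The arm moves only by the shell command python3 -m pendant FILE [FORCE], which reads ROWS from the file FILE. ROWS is a JSON list of rows, 1 to 5 of them, each an object with the fields sx, sy, sz (the shift in shares of 600 mm (1.0 is 600 mm)), yaw (a turn about the tool's z in fractions of the full range, 1 being 360 degrees), finger_gap (the finger opening in m); a field left out counts as zero (the opening has to be given); each row is the pose to reach, as a shift and turn from the pose commanded when the command began, along the tool's axes at that moment; what a row does not reach only later rows make up. A row lasts 1/12 s, in which the tool goes at most 0.0417 m and 7.16 degrees, less where a joint would pass 70% of its speed; a pose out of reach is approached as far as the arm can. The fingers move at their own pace and stop on an object; FORCE is the grip in N (left out, the last holds). Time passes only in rows, so rows that do not move let the fingers close. It prints the time, the measured TCP pose, the force, the opening and the grip force at its end. Input that does not fit is refused with a message, and nothing moves.
- bot.get_obs(): the state, without advancing time (a new reading comes with each control period).
- bot.camera(name): name is "scene" or "top"; returns the picture (480x640x3 uint8, blue, green, red); there is no depth.
- bot.camera_info(name): a dict with "mtx" (3x3 intrinsics, pixels), "extrinsics" (4x4, takes a point from camera to world coordinates). Camera axes: x right, y down, z forward; pixel columns grow to the right and rows downward; lengths in m; the calibration is good to about 2 mm. A picture is of the moment at which its call begins. camera_info takes no time and is no camera call.
- bot.job_done(): hands the job in; it is judged then, once.
The state is a dict: "time": time; "q": joint angles; "qd": joint speeds; "joint_efforts": joint torques, N m; "ee_pos": TCP position; "tcp_rot": TCP orientation; "wrist_force": force on the tool from outside, world axes, zero at the start; "torque": the same for the moment, N m; "opening": finger opening in m; "grasp_force": force on a finger pad.
Only numpy, scipy, OpenCV 4.12 (cv2) and the standard library are available. Lean on these libraries where they do the work, as an engineer would, in place of code of your own. Each camera call takes 0.05 s, during which the arm holds its last target. There are 200 camera calls.

## Working session

There is one attempt and no reset: what is moved stays moved. The work goes in short steps, Python scripts to look and compute and a shell command to move; the robot and the scene stay as the last step left them, time stands still between calls to the robot, and variables do not carry over. Pictures are saved under pics/ and viewed, at most 18 in all, crops included, and the job is handed in when it is done.

```bash
mkdir -p pics; python3 - <<'E'
from workcell import bot
import cv2,numpy as np
for n in("top","scene"):
    cv2.imwrite(f"pics/{n}0.png",bot.camera(n)); i=bot.camera_info(n); print(n,np.round(i["mtx"],1).tolist(),np.round(i["extrinsics"],3).tolist())
o=bot.get_obs();print(o)
E
```

```text
top [[436.9, 0.0, 321.7], [0.0, 436.9, 240.6], [0.0, 0.0, 1.0]] [[-0.014, -0.998, 0.062, 0.484], [-1.0, 0.014, 0.003, -0.052], [-0.004, -0.062, -0.998, 1.242], [0.0, 0.0, 0.0, 1.0]]
scene [[614.5, 0.0, 320.6], [0.0, 614.5, 227.7], [0.0, 0.0, 1.0]] [[0.523, -0.66, 0.539, -0.434], [-0.852, -0.411, 0.323, -0.659], [0.009, -0.628, -0.778, 1.495], [0.0, 0.0, 0.0, 1.0]]
{'time': 0.1, 'q': array([6.83522529e+01, 5.00804880e+00, 1.00400668e+01, 9.50998121e+01,
       3.67598918e-04, 8.99989521e+01]), 'qd': array([ 0.00451243, -0.00077226,  0.11851175,  0.08569564,  0.04001011,
       -0.0015412 ]), 'joint_efforts': array([-1.40990367e-03, -5.21560836e+01,  4.65653586e+01,  1.60146179e-02,
       -5.54925884e-05,  3.38143559e-05]), 'ee_pos': array([0.2028298 , 0.51104945, 0.2556626 ]), 'tcp_rot': array([-1.79932206e+02, -3.68838564e-04,  1.58353300e+02]), 'wrist_force': array([ 0.51158637,  0.27885419, -0.12930695]), 'torque': array([ 0.00768572, -0.00864407,  0.00853237]), 'grasp_force': 0.0, 'opening': 0.08538139529944869}
```

View pics/top0.png

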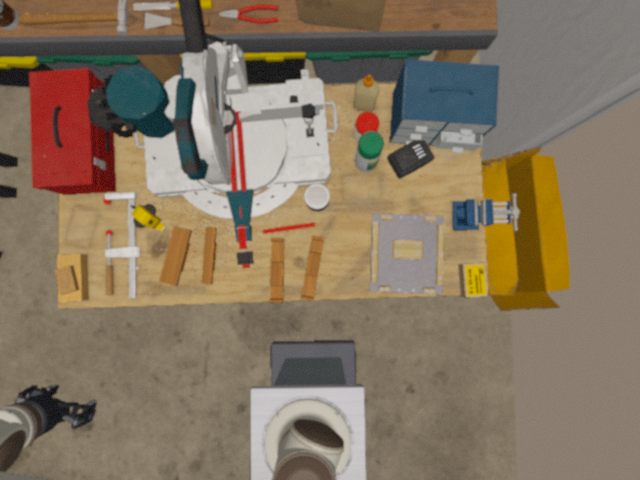

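View pics/scene0.png

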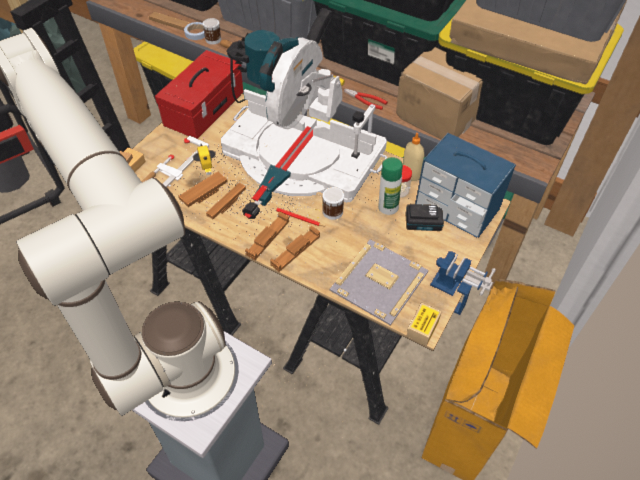

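```bash
python3 - <<'E'
import cv2,numpy as np
t=cv2.imread("pics/top0.png"); s=cv2.imread("pics/scene0.png")
a=cv2.resize(t[220:310,150:335],None,fx=4,fy=4,interpolation=cv2.INTER_CUBIC)
b=cv2.resize(s[165:275,170:330],None,fx=4,fy=4,interpolation=cv2.INTER_CUBIC)[:240*2]
c=cv2.resize(t[200:310,360:450],None,fx=5,fy=5,interpolation=cv2.INTER_CUBIC)
cv2.imwrite("pics/a.png",a);cv2.imwrite("pics/b.png",b);cv2.imwrite("pics/c.png",c)
h=cv2.cvtColor(t,cv2.COLOR_BGR2HSV)
for p in[(175,256),(208,255),(277,270),(313,268),(260,290),(407,275),(375,250),(407,250),(240,280)]:print(p,h[p[1],p[0]],t[p[1],p[0]])
E
```

```text
(175, 256) [ 16 180 164] [ 48 111 164]
(208, 255) [ 15 165 159] [ 56 107 159]
(277, 270) [ 16 172 153] [ 50 104 153]
(313, 268) [ 15 169 155] [ 52 104 155]
(260, 290) [ 19 104 170] [101 144 170]
(407, 275) [175  10 150] [145 144 150]
(375, 250) [ 19  70 182] [132 164 182]
(407, 250) [ 21  95 186] [117 165 186]
(240, 280) [ 19 120 180] [ 95 149 180]
```

View pics/a.png

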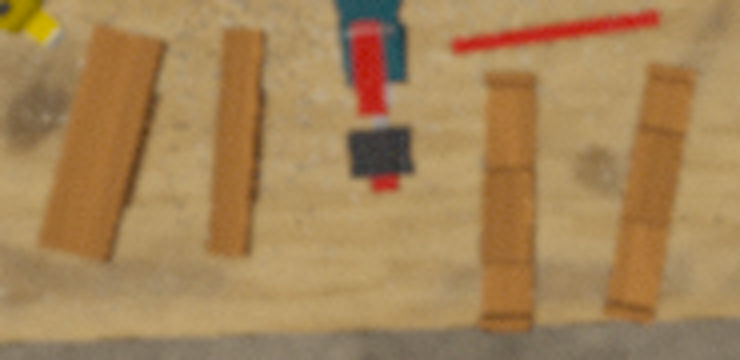

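View pics/b.png

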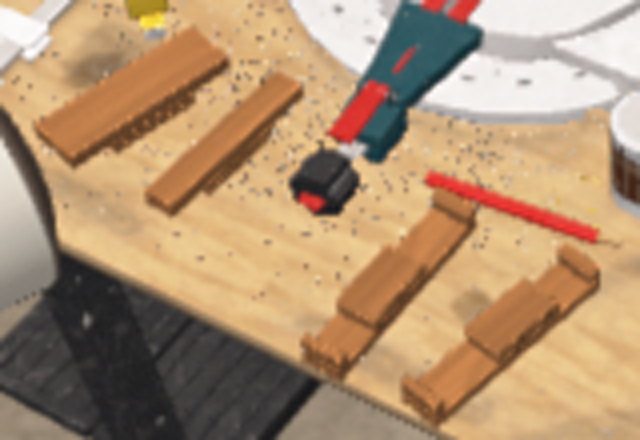

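View pics/c.png

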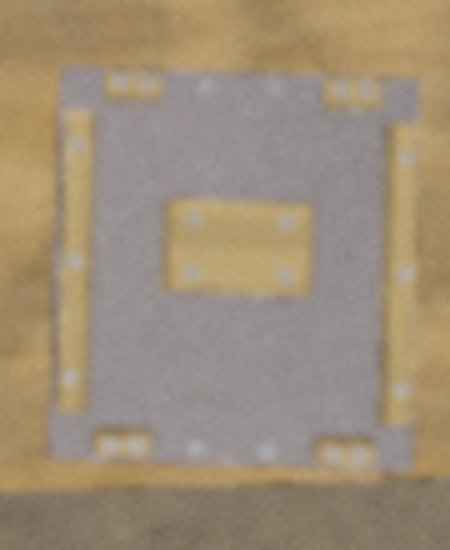

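```bash
cat > h.py <<'E'
import cv2,numpy as np
from workcell import bot
U=4
def onplane(n,px,z):
    i=bot.camera_info(n);K=np.array(i["mtx"]);E=np.array(i["extrinsics"])
    px=np.atleast_2d(px).astype(float)
    d=np.c_[px,np.ones(len(px))]@np.linalg.inv(K).T@E[:3,:3].T
    return E[:3,3]+d*((z-E[2,3])/d[:,2])[:,None]
def mask(img,roi,lo,hi):
    x0,y0,x1,y1=roi
    c=cv2.resize(img[y0:y1,x0:x1],None,fx=U,fy=U,interpolation=cv2.INTER_CUBIC)
    m=cv2.inRange(cv2.cvtColor(c,cv2.COLOR_BGR2HSV),lo,hi)
    return cv2.morphologyEx(m,cv2.MORPH_OPEN,np.ones((5,5)))
def rect(n,img,roi,lo,hi,z):
    m=mask(img,roi,lo,hi)
    c=max(cv2.findContours(m,cv2.RETR_EXTERNAL,cv2.CHAIN_APPROX_NONE)[0],key=cv2.contourArea)[:,0]
    p=onplane(n,(c+.5)/U-.5+roi[:2],z)[:,:2]
    r=cv2.minAreaRect((p*1000).astype(np.float32))
    return np.array(r[0]),r[1],r[2],cv2.boxPoints(r),p
BR=((8,135,60),(18,255,255))
E
python3 - <<'E'
from h import *
t=cv2.imread("pics/top0.png")
for k,roi in dict(wide=(155,222,195,292),nar=(198,222,222,290),sA=(265,235,290,305),sB=(298,232,328,305)).items():
    r=rect("top",t,roi,*BR,.028);print(k,np.round(r[0],1),np.round(r[1],1),round(r[2],1),np.round(r[3],0).tolist())
r=rect("top",t,(365,208,450,298),(120,0,100),(180,45,190),.009);print("jig",np.round(r[0],1),np.round(r[1],1),round(r[2],2),np.round(r[3],0).tolist())
cv2.imwrite("pics/m.png",np.hstack([mask(t,(155,222,330,305),*BR),cv2.resize(mask(t,(365,208,450,298),(120,0,100),(180,45,190)),(340,332))])[:, ::1] if 0 else mask(t,(155,222,330,305),*BR))
E
```

```text
wide [523.1 358.6] [ 60.1 160.1] 76.2 [[438.0, 349.0], [594.0, 310.0], [608.0, 369.0], [453.0, 407.0]]
nar [522.4 265.7] [ 33.9 159.4] 85.8 [[442.0, 255.0], [601.0, 243.0], [603.0, 277.0], [444.0, 288.0]]
sA [479.5  78.4] [ 39.3 178.8] 88.6 [[390.0, 61.0], [568.0, 56.0], [569.0, 96.0], [391.0, 100.0]]
sB [483.8 -20.3] [ 37.2 178.8] 79.6 [[392.0, -22.0], [568.0, -55.0], [575.0, -18.0], [399.0, 14.0]]
jig [ 596.7 -263.9] [97.5 64.6] 86.16 [[561.0, -310.0], [626.0, -315.0], [632.0, -217.0], [568.0, -213.0]]
```

View pics/m.png

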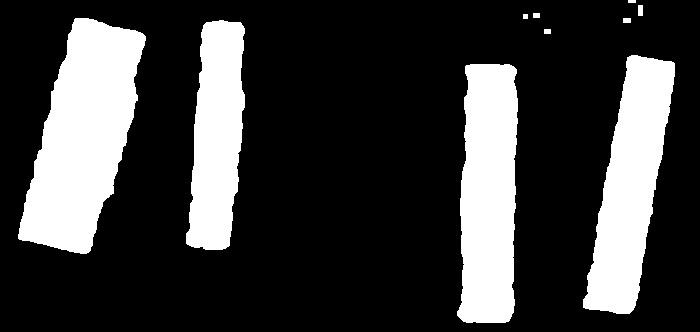

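```bash
python3 - <<'E'
from h import *
t=cv2.imread("pics/top0.png")
J=((0,0,100),(180,52,200))
roi=(365,208,448,296)
r=rect("top",t,roi,*J,.009);print("jig",np.round(r[0],1),np.round(r[1],1),round(r[2],2),np.round(r[3],0).tolist())
P=((10,56,120),(28,255,255))
m=mask(t,(386,234,430,264),*P)
r=rect("top",t,(386,234,430,264),*P,.017);print("spacer",np.round(r[0],1),np.round(r[1],1),round(r[2],2),np.round(r[3],0).tolist())
for roi in((370,220,381,284),(434,222,445,287)):
    r=rect("top",t,roi,*P,.017);print("strip",np.round(r[0],1),np.round(r[1],1),round(r[2],2))
cv2.imwrite("pics/mj.png",mask(t,(365,208,448,296),*J))
E
```

```text
jig [ 521.2 -287. ] [203.7 221.4] 87.08 [[405.0, -383.0], [627.0, -394.0], [637.0, -191.0], [416.0, -180.0]]
spacer [ 532.  -287.4] [84.3 52.7] 86.81 [[503.0, -328.0], [556.0, -331.0], [561.0, -247.0], [508.0, -244.0]]
strip [ 528.7 -194.6] [ 25.3 175.3] 88.81
strip [ 517.6 -378.5] [ 25.1 181.4] 88.21
```

View pics/mj.png

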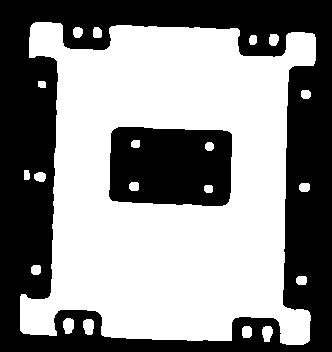

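The rows are not in the units I measure in: shifts go in shares of 600 mm and turns go in shares of 360 degrees. I convert before sending: -0.16 m / 0.6 = -0.2667, -0.128 m / 0.6 = -0.2133, -20 degrees / 360 = -0.0556.

```bash
cat > go.py <<'E'
import sys,numpy as np
from workcell import bot
from scipy.spatial.transform import Rotation as R
o=bot.get_obs();x,y,z,w=map(float,sys.argv[1:5])
r=R.from_euler("xyz",o["tcp_rot"],degrees=True)
d=r.inv().apply(np.array([x,y,z])-o["ee_pos"])
print("shift",np.round(d,4),"turn",round(-(w-o["tcp_rot"][2]),1),"|d|",round(np.linalg.norm(d),3),"t",round(o["time"],2),"pose",np.round(o["ee_pos"],4),np.round(o["tcp_rot"],1),"F",np.round(o["wrist_force"],1),"open",round(o["opening"],4),"grip",round(float(o["grasp_force"]),1))
E
python3 go.py .4685 .080 .12 178.6
python3 - <<'E'
from h import *
a=[bot.camera_info(n) for n in("top","scene")]
P=[np.array(i["mtx"])@np.linalg.inv(i["extrinsics"])[:3] for i in a]
X=cv2.triangulatePoints(P[0],P[1],np.array([[245.],[259]]),np.array([[251.],[211]]));print("knob",(X[:3]/X[3]).T)
E
echo '[{"sx":-0.0533, "sy":-0.0398, "finger_gap":0.085}, {"sx":-0.1067, "sy":-0.0797, "yaw":-0.0139, "finger_gap":0.085}, {"sx":-0.16, "sy":-0.1195, "yaw":-0.0278, "finger_gap":0.085}, {"sx":-0.2133, "sy":-0.1593, "yaw":-0.0417, "finger_gap":0.085}, {"sx":-0.2667, "sy":-0.1992, "yaw":-0.0556, "finger_gap":0.085}]' > rows.txt && python3 -m pendant rows.txt 60
```

```text
shift [-0.4059 -0.3025  0.136 ] turn -20.2 |d| 0.524 t 0.1 pose [0.2028 0.511  0.2557] [-179.9   -0.   158.4] F [ 0.5  0.3 -0.1] open 0.0854 grip 0.0
knob [[0.51134006 0.15997192 0.04762346]]
time: 0.52
ee_pos: [0.3079, 0.3394, 0.2559]
tcp_rot: [-180.0, -0.0, 178.6]
wrist_force: [0.8, 0.0, 0.7]
opening: 0.0851
grasp_force: 0.0
```

To row units: -0.255 m / 0.6 = -0.425, -0.1665 m / 0.6 = -0.2775.

```bash
python3 go.py .4685 .080 .12 178.6; echo '[{"sx":-0.2775, "sy":-0.425, "sz":0.2267, "finger_gap":0.07}, {"sx":-0.2775, "sy":-0.425, "sz":0.2267, "finger_gap":0.07}, {"sx":-0.2775, "sy":-0.425, "sz":0.2267, "finger_gap":0.07}, {"sx":-0.2775, "sy":-0.425, "sz":0.2267, "finger_gap":0.07}, {"sx":-0.2775, "sy":-0.425, "sz":0.2267, "finger_gap":0.07}]' > rows.txt && python3 -m pendant rows.txt >/dev/null; python3 go.py .4685 .080 .06 178.6
```

```text
shift [-0.1668 -0.2555  0.136 ] turn 0.0 |d| 0.334 t 0.52 pose [0.3079 0.3394 0.2559] [-180.    -0.   178.6] F [0.8 0.  0.7] open 0.0851 grip 0.0
shift [-0.0639 -0.0953  0.1104] turn -0.2 |d| 0.159 t 0.93 pose [0.4073 0.1771 0.1704] [180.    0.  178.4] F [-0.2  0.8 -0.1] open 0.0695 grip 0.0
```

To row units: 0.11 m / 0.6 = 0.1833, -0.095 m / 0.6 = -0.1583.

```bash
echo '[{"sx":-0.1067, "sy":-0.1583, "sz":0.1333, "finger_gap":0.06}, {"sx":-0.1067, "sy":-0.1583, "sz":0.1333, "finger_gap":0.06}, {"sx":-0.1067, "sy":-0.1583, "sz":0.1333, "finger_gap":0.06}, {"sx":-0.1067, "sy":-0.1583, "sz":0.1833, "finger_gap":0.06}, {"sx":-0.1067, "sy":-0.1583, "sz":0.1833, "finger_gap":0.06}]' > rows.txt && python3 -m pendant rows.txt >/dev/null; python3 go.py .4685 .080 .032 178.6
echo '[{"sz":0.025, "finger_gap":0.06}, {"sz":0.0467, "finger_gap":0.06}, {"sz":0.0467, "finger_gap":0.06}]' > rows.txt && python3 -m pendant rows.txt ; echo '[{"sz":0.005, "finger_gap":0.06}, {"sz":0.01, "finger_gap":0.06}, {"sz":0.01, "finger_gap":0.06}]' > rows.txt && python3 -m pendant rows.txt
```

```text
shift [-0.0029  0.0009  0.0226] turn -0.4 |d| 0.023 t 1.35 pose [0.4657 0.0792 0.0546] [-179.9   -0.5  178.2] F [-0.9  0.3 -0.8] open 0.0599 grip 0.0
time: 1.6
ee_pos: [0.4667, 0.0823, 0.0319]
tcp_rot: [-180.0, -0.2, 178.4]
wrist_force: [-0.2, -0.3, 0.5]
opening: 0.0602
grasp_force: 0.0
time: 1.85
ee_pos: [0.4683, 0.0825, 0.0279]
tcp_rot: [180.0, 0.0, 178.4]
wrist_force: [0.6, -0.8, 0.3]
opening: 0.0601
grasp_force: 0.0
```

To row units: 0.004 m / 0.6 = 0.0067, 0.002 m / 0.6 = 0.0033.

```bash
echo '[{"sz":0.0033, "finger_gap":0.06}, {"sz":0.0067, "finger_gap":0.06}, {"sz":0.0067, "finger_gap":0.06}, {"sz":0.0067, "finger_gap":0.06}]' > rows.txt && python3 -m pendant rows.txt;  python3 go.py .4685 .080 .022 178.6
```

```text
time: 2.18
ee_pos: [0.4681, 0.0821, 0.0234]
tcp_rot: [180.0, -0.0, 178.4]
wrist_force: [0.9, -0.3, -0.4]
opening: 0.0598
grasp_force: 0.0
shift [-0.0005 -0.0021  0.0014] turn -0.2 |d| 0.003 t 2.18 pose [0.4681 0.0821 0.0234] [180.   -0.  178.4] F [ 0.9 -0.3 -0.4] open 0.0598 grip 0.0
```

To row units: -0.0075 m / 0.6 = -0.0125, -0.001 m / 0.6 = -0.0017.

```bash
echo '[{"sy":-0.0017, "sz":-0.0125, "finger_gap":0.06}, {"sy":-0.0017, "sz":-0.0125, "finger_gap":0.03}, {"sy":-0.0017, "sz":-0.0125, "finger_gap":0.02}, {"sy":-0.0017, "sz":-0.0125, "finger_gap":0.02}, {"sy":-0.0017, "sz":-0.0125, "finger_gap":0.02}]' > rows.txt && python3 -m pendant rows.txt 60; echo '[{"finger_gap":0.02}, {"finger_gap":0.02}, {"sz":-0.0333, "finger_gap":0.02}, {"sz":-0.0667, "finger_gap":0.02}, {"sz":-0.1, "finger_gap":0.02}]' > rows.txt && python3 -m pendant rows.txt; python3 go.py .5354 -.2257 .13 -3
```

```text
time: 2.6
ee_pos: [0.4687, 0.0812, 0.0318]
tcp_rot: [180.0, 0.1, 178.3]
wrist_force: [0.2, 0.3, 7.6]
opening: 0.035
grasp_force: 61.3
time: 3.02
ee_pos: [0.4677, 0.081, 0.0912]
tcp_rot: [-180.0, -0.1, 178.4]
wrist_force: [0.6, 0.4, -1.0]
opening: 0.0347
grasp_force: 60.2
shift [-0.0765 -0.3047 -0.0388] turn 181.4 |d| 0.317 t 3.02 pose [0.4677 0.081  0.0912] [-1.800e+02 -1.000e-01  1.784e+02] F [ 0.6  0.4 -1. ] open 0.0347 grip 60.2
```

To row units: -0.06 m / 0.6 = -0.1, -0.04 m / 0.6 = -0.0667, 35 degrees / 360 = 0.0972.

```bash
echo '[{"sz":-0.0667, "yaw":0.0194, "finger_gap":0.02}, {"sz":-0.1, "yaw":0.0389, "finger_gap":0.02}, {"sz":-0.1, "yaw":0.0583, "finger_gap":0.02}, {"sz":-0.1, "yaw":0.0778, "finger_gap":0.02}, {"sz":-0.1, "yaw":0.0972, "finger_gap":0.02}]' > rows.txt && python3 -m pendant rows.txt >/dev/null
echo '[{"yaw":0.0194, "finger_gap":0.02}, {"yaw":0.0389, "finger_gap":0.02}, {"yaw":0.0583, "finger_gap":0.02}, {"yaw":0.0778, "finger_gap":0.02}, {"yaw":0.0972, "finger_gap":0.02}]' > rows.txt && python3 -m pendant rows.txt >/dev/null
echo '[{"yaw":0.0194, "finger_gap":0.02}, {"yaw":0.0389, "finger_gap":0.02}, {"yaw":0.0583, "finger_gap":0.02}, {"yaw":0.0778, "finger_gap":0.02}, {"yaw":0.0972, "finger_gap":0.02}]' > rows.txt && python3 -m pendant rows.txt >/dev/null
echo '[{"yaw":0.0194, "finger_gap":0.02}, {"yaw":0.0389, "finger_gap":0.02}, {"yaw":0.0583, "finger_gap":0.02}, {"yaw":0.0778, "finger_gap":0.02}, {"yaw":0.0972, "finger_gap":0.02}]' > rows.txt && python3 -m pendant rows.txt >/dev/null
echo '[{"yaw":0.0194, "finger_gap":0.02}, {"yaw":0.0389, "finger_gap":0.02}, {"yaw":0.0583, "finger_gap":0.02}, {"yaw":0.0778, "finger_gap":0.02}, {"yaw":0.0972, "finger_gap":0.02}]' > rows.txt && python3 -m pendant rows.txt >/dev/null
python3 go.py .5354 -.2257 .13 -3
```

```text
shift [0.035  0.2856 0.014 ] turn 9.0 |d| 0.288 t 5.1 pose [0.4708 0.0543 0.1506] [-178.7    0.     6. ] F [ 1.  -0.  -2.5] open 0.0349 grip 60.4
```

To row units: 0.2 m / 0.6 = 0.3333, 0.16 m / 0.6 = 0.2667, 9 degrees / 360 = 0.025.

```bash
echo '[{"sx":0.0117, "sy":0.0667, "yaw":0.0139, "finger_gap":0.02}, {"sx":0.0233, "sy":0.1333, "yaw":0.025, "finger_gap":0.02}, {"sx":0.035, "sy":0.2, "yaw":0.025, "finger_gap":0.02}, {"sx":0.0467, "sy":0.2667, "yaw":0.025, "finger_gap":0.02}, {"sx":0.0583, "sy":0.3333, "yaw":0.025, "finger_gap":0.02}]' > rows.txt && python3 -m pendant rows.txt >/dev/null
echo '[{"sy":0.05, "finger_gap":0.02}, {"sy":0.1, "finger_gap":0.02}, {"sy":0.1417, "finger_gap":0.02}, {"sy":0.1417, "finger_gap":0.02}, {"sy":0.1417, "finger_gap":0.02}]' > rows.txt && python3 -m pendant rows.txt >/dev/null
python3 go.py .5354 -.2257 .08 -3
```

```text
shift [ 0.0156 -0.004   0.064 ] turn -0.5 |d| 0.066 t 5.93 pose [ 0.5198 -0.2302  0.144 ] [-178.7    0.3   -3.5] F [ 0.   0.6 -0.9] open 0.0349 grip 60.5
```

To row units: 0.08 m / 0.6 = 0.1333, 0.04 m / 0.6 = 0.0667, -0.5 degrees / 360 = -0.0014.

```bash
echo '[{"sx":0.026, "sy":-0.0067, "sz":0.0667, "yaw":-0.0014, "finger_gap":0.02}, {"sx":0.026, "sy":-0.0067, "sz":0.1333, "yaw":-0.0014, "finger_gap":0.02}, {"sx":0.026, "sy":-0.0067, "sz":0.1333, "yaw":-0.0014, "finger_gap":0.02}, {"sx":0.026, "sy":-0.0067, "sz":0.1333, "yaw":-0.0014, "finger_gap":0.02}, {"sx":0.026, "sy":-0.0067, "sz":0.1333, "yaw":-0.0014, "finger_gap":0.02}]' > rows.txt && python3 -m pendant rows.txt >/dev/null
python3 go.py .5354 -.2257 .062 -3
python3 - <<'E'
from h import *
t=bot.camera("top");cv2.imwrite("pics/t1.png",t);s=bot.camera("scene");cv2.imwrite("pics/s1.png",s)
a=cv2.resize(t[190:310,350:460],None,fx=4,fy=4,interpolation=cv2.INTER_CUBIC)
b=cv2.resize(s[230:340,320:440],None,fx=4.36,fy=4.36,interpolation=cv2.INTER_CUBIC)[:480,:360*2]
b=cv2.resize(b,(360,480)) if 0 else b[:, :]
cv2.imwrite("pics/v1.png",cv2.resize(np.hstack([a[:480],b[:480]]),None,fx=.8,fy=.8))
E
```

```text
shift [-0.0009  0.002   0.0046] turn 0.1 |d| 0.005 t 6.35 pose [ 0.5364 -0.2238  0.0667] [-1.788e+02  1.000e-01 -2.900e+00] F [ 0.6 -0.3 -1.2] open 0.0344 grip 60.4
```

View pics/v1.png

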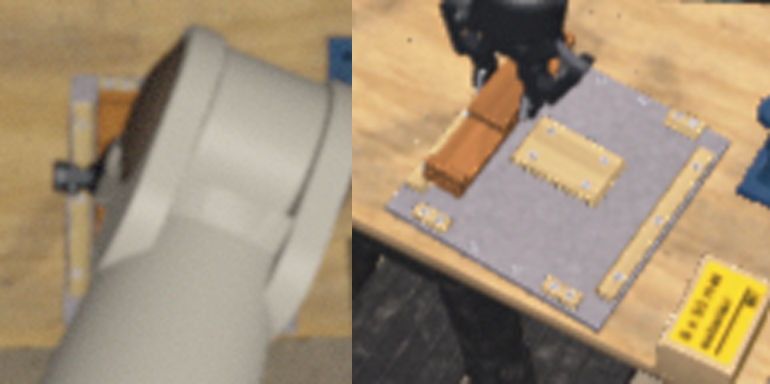

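```bash
echo '[{"sx":-0.0017, "sy":0.0033, "sz":0.0083, "finger_gap":0.02}, {"sx":-0.0017, "sy":0.0033, "sz":0.0167, "finger_gap":0.02}, {"sx":-0.0017, "sy":0.0033, "sz":0.025, "finger_gap":0.02}, {"sx":-0.0017, "sy":0.0033, "sz":0.0333, "finger_gap":0.02}, {"sx":-0.0017, "sy":0.0033, "sz":0.0367, "finger_gap":0.02}]' > rows.txt && python3 -m pendant rows.txt; python3 go.py .5354 -.2257 .041 -3;
```

```text
time: 6.87
ee_pos: [0.5343, -0.2256, 0.0416]
tcp_rot: [-178.7, 0.3, -2.9]
wrist_force: [-0.8, 0.5, 6.9]
opening: 0.0347
grasp_force: 66.0
shift [0.0011 0.0001 0.0006] turn 0.1 |d| 0.001 t 6.87 pose [ 0.5343 -0.2256  0.0416] [-178.7    0.3   -2.9] F [-0.8  0.5  6.9] open 0.0347 grip 66.0
```

To row units: -0.07 m / 0.6 = -0.1167, -0.03 m / 0.6 = -0.05.

```bash
echo '[{"finger_gap":0.06}, {"finger_gap":0.06}, {"finger_gap":0.06}, {"sz":-0.05, "finger_gap":0.06}, {"sz":-0.1167, "finger_gap":0.06}]' > rows.txt && python3 -m pendant rows.txt > /dev/null; echo '[{"sy":-0.0167, "sz":-0.0667, "finger_gap":0.06}, {"sy":-0.0833, "sz":-0.0667, "finger_gap":0.06}, {"sy":-0.15, "sz":-0.0667, "finger_gap":0.06}, {"sy":-0.2167, "sz":-0.0667, "finger_gap":0.06}, {"sy":-0.2167, "sz":-0.0667, "finger_gap":0.06}]' > rows.txt && python3 -m pendant rows.txt>/dev/null;  python3 go.py .4947 -.0217 .08 -10.4
python3 - <<'E'
from h import *
s=bot.camera("scene");cv2.imwrite("pics/s2.png",s)
t=bot.camera("top");cv2.imwrite("pics/t2.png",t)
a=cv2.resize(t[190:310,350:460],None,fx=4,fy=4,interpolation=cv2.INTER_CUBIC)
b=cv2.resize(s[230:340,320:440],None,fx=4.36,fy=4.36,interpolation=cv2.INTER_CUBIC)[:480,:360*2]
cv2.imwrite("pics/v2.png",cv2.resize(np.hstack([a[:480],b[:479+1]]),None,fx=.8,fy=.8))
E
```

```text
shift [-0.0503 -0.0673  0.0782] turn 7.7 |d| 0.115 t 7.7 pose [ 0.5419 -0.093   0.1565] [-1.787e+02  1.000e-01 -2.700e+00] F [-0.3 -0.7  0.6] open 0.0604 grip 0.0
```

View pics/v2.png

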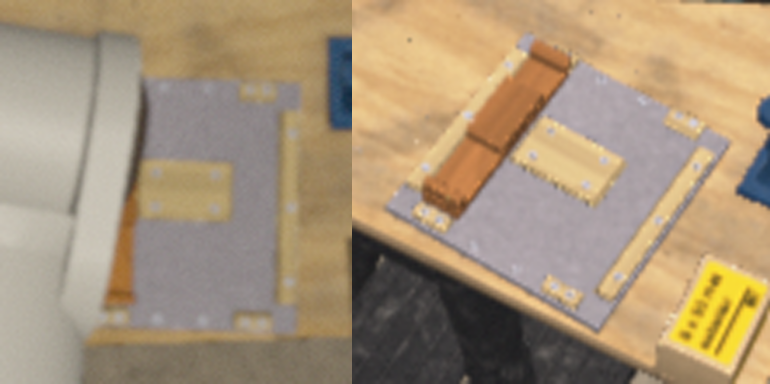

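Left stile sits in its channel, wide notch near the robot. Now the second stile.

To row units: 0.076 m / 0.6 = 0.1267, -0.067 m / 0.6 = -0.1117, 7.7 degrees / 360 = 0.0214.

```bash
echo '[{"sx":-0.0417, "sy":-0.0567, "yaw":0.0194, "finger_gap":0.065}, {"sx":-0.0833, "sy":-0.1117, "sz":0.0667, "yaw":0.0214, "finger_gap":0.065}, {"sx":-0.0833, "sy":-0.1117, "sz":0.1267, "yaw":0.0214, "finger_gap":0.065}, {"sx":-0.0833, "sy":-0.1117, "sz":0.1267, "yaw":0.0214, "finger_gap":0.065}, {"sx":-0.0833, "sy":-0.1117, "sz":0.1267, "yaw":0.0214, "finger_gap":0.065}]' > rows.txt && python3 -m pendant rows.txt > /dev/null;  python3 go.py .4947 -.0217 .032 -10.4
```

```text
shift [ 0.0022 -0.0356  0.047 ] turn 2.3 |d| 0.059 t 8.22 pose [ 0.4878 -0.0588  0.0774] [-177.4    0.7   -8.1] F [-1.   0.4  0. ] open 0.0646 grip 0.0
```

```bash
echo '[{"finger_gap":0.065}, {"finger_gap":0.065}, {"finger_gap":0.065}]' > rows.txt && python3 -m pendant rows.txt > /dev/null;  python3 go.py .4947 -.0217 .032 -10.4
```

```text
shift [-0.002  -0.0355  0.0524] turn 2.2 |d| 0.063 t 8.47 pose [ 0.4916 -0.0594  0.0828] [-177.5    0.3   -8.2] F [0.1 0.1 0.1] open 0.065 grip 0.0
```

To row units: -0.0355 m / 0.6 = -0.0592, 0.03 m / 0.6 = 0.05, 2.2 degrees / 360 = 0.0061.

```bash
python3 -c "
from workcell import bot;print(bot.get_obs()['q'].round(2))"; echo '[{"sx":-0.0033, "sy":-0.0592, "sz":0.0167, "yaw":0.0061, "finger_gap":0.065}, {"sx":-0.0033, "sy":-0.0592, "sz":0.0333, "yaw":0.0061, "finger_gap":0.065}, {"sx":-0.0033, "sy":-0.0592, "sz":0.05, "yaw":0.0061, "finger_gap":0.065}, {"sx":-0.0033, "sy":-0.0592, "sz":0.05, "yaw":0.0061, "finger_gap":0.065}]' > rows.txt && python3 -m pendant rows.txt > /dev/null;  python3 go.py .4947 -.0217 .032 -10.4;python3 -c "
from workcell import bot;print(bot.get_obs()['q'].round(2))"
```

```text
[ -8.23  -2.02 -16.31  75.97   2.55 179.93]
shift [ 0.0028 -0.029   0.0199] turn 2.4 |d| 0.035 t 8.8 pose [ 0.488  -0.0513  0.05  ] [-176.2    0.7   -8. ] F [-0.7  1.2 -1.5] open 0.0648 grip 0.0
[ -8.02  -1.23 -19.27  72.68   3.82 179.94]
```

To row units: -0.08 m / 0.6 = -0.1333, -0.04 m / 0.6 = -0.0667, -35 degrees / 360 = -0.0972.

```bash
echo '[{"sz":-0.0667, "yaw":-0.0194, "finger_gap":0.065}, {"sz":-0.1333, "yaw":-0.0389, "finger_gap":0.065}, {"sz":-0.1333, "yaw":-0.0583, "finger_gap":0.065}, {"sz":-0.1333, "yaw":-0.0778, "finger_gap":0.065}, {"sz":-0.1333, "yaw":-0.0972, "finger_gap":0.065}]' > rows.txt && python3 -m pendant rows.txt >/dev/null
echo '[{"yaw":-0.0194, "finger_gap":0.065}, {"yaw":-0.0389, "finger_gap":0.065}, {"yaw":-0.0583, "finger_gap":0.065}, {"yaw":-0.0778, "finger_gap":0.065}, {"yaw":-0.0972, "finger_gap":0.065}]' > rows.txt && python3 -m pendant rows.txt >/dev/null
echo '[{"yaw":-0.0194, "finger_gap":0.065}, {"yaw":-0.0389, "finger_gap":0.065}, {"yaw":-0.0583, "finger_gap":0.065}, {"yaw":-0.0778, "finger_gap":0.065}, {"yaw":-0.0972, "finger_gap":0.065}]' > rows.txt && python3 -m pendant rows.txt >/dev/null
echo '[{"yaw":-0.0194, "finger_gap":0.065}, {"yaw":-0.0389, "finger_gap":0.065}, {"yaw":-0.0583, "finger_gap":0.065}, {"yaw":-0.0778, "finger_gap":0.065}, {"yaw":-0.0972, "finger_gap":0.065}]' > rows.txt && python3 -m pendant rows.txt >/dev/null
echo '[{"yaw":-0.0194, "finger_gap":0.065}, {"yaw":-0.0389, "finger_gap":0.065}, {"yaw":-0.0583, "finger_gap":0.065}, {"yaw":-0.0778, "finger_gap":0.065}, {"yaw":-0.0972, "finger_gap":0.065}]' > rows.txt && python3 -m pendant rows.txt >/dev/null
python3 go.py .4947 -.0217 .1 169.6;python3 -c "
from workcell import bot;print(bot.get_obs()['q'].round(2))"
```

```text
shift [0.0017 0.0333 0.0345] turn -2.2 |d| 0.048 t 10.88 pose [ 0.4891 -0.0568  0.1322] [176.2  -0.9 167.4] F [ 1.2 -0.4  0.2] open 0.065 grip 0.0
[ -8.64  -2.99 -11.78  81.8    3.81   3.98]
```

To row units: -35 degrees / 360 = -0.0972.

```bash
for i in 1; do echo '[{"yaw":-0.0194, "finger_gap":0.065}, {"yaw":-0.0389, "finger_gap":0.065}, {"yaw":-0.0583, "finger_gap":0.065}, {"yaw":-0.0778, "finger_gap":0.065}, {"yaw":-0.0972, "finger_gap":0.065}]' > rows.txt && python3 -m pendant rows.txt >/dev/null
echo '[{"yaw":-0.0194, "finger_gap":0.065}, {"yaw":-0.0389, "finger_gap":0.065}, {"yaw":-0.0583, "finger_gap":0.065}, {"yaw":-0.0778, "finger_gap":0.065}, {"yaw":-0.0972, "finger_gap":0.065}]' > rows.txt && python3 -m pendant rows.txt >/dev/null
echo '[{"yaw":-0.0194, "finger_gap":0.065}, {"yaw":-0.0389, "finger_gap":0.065}, {"yaw":-0.0583, "finger_gap":0.065}, {"yaw":-0.0778, "finger_gap":0.065}, {"yaw":-0.0972, "finger_gap":0.065}]' > rows.txt && python3 -m pendant rows.txt >/dev/null
echo '[{"yaw":-0.0194, "finger_gap":0.065}, {"yaw":-0.0389, "finger_gap":0.065}, {"yaw":-0.0583, "finger_gap":0.065}, {"yaw":-0.0778, "finger_gap":0.065}, {"yaw":-0.0972, "finger_gap":0.065}]' > rows.txt && python3 -m pendant rows.txt >/dev/null
echo '[{"yaw":-0.0194, "finger_gap":0.065}, {"yaw":-0.0389, "finger_gap":0.065}, {"yaw":-0.0583, "finger_gap":0.065}, {"yaw":-0.0778, "finger_gap":0.065}, {"yaw":-0.0972, "finger_gap":0.065}]' > rows.txt && python3 -m pendant rows.txt >/dev/null; done
python3 go.py .4947 -.0217 .1 169.6;python3 -c "
from workcell import bot;print(bot.get_obs()['q'].round(2))"
echo '[{"yaw":-0.0194, "finger_gap":0.065}, {"yaw":-0.0389, "finger_gap":0.065}, {"yaw":-0.0389, "finger_gap":0.065}]' > rows.txt && python3 -m pendant rows.txt >/dev/null
python3 go.py .4947 -.0217 .1 169.6;python3 -c "
from workcell import bot;print(bot.get_obs()['q'].round(2))"
```

```text
shift [-0.0046 -0.033   0.0345] turn -187.2 |d| 0.048 t 12.97 pose [ 0.4891 -0.0568  0.1322] [-176.3    1.2  -17.6] F [-1.  -0.3  0.1] open 0.0651 grip 0.0
[  -8.64   -2.99  -11.79   81.8     3.81 -171.02]
shift [ 0.0023 -0.0104  0.0328] turn -175.1 |d| 0.034 t 13.22 pose [ 0.4914 -0.0335  0.1322] [-177.1    0.3   -5.5] F [0.3 0.1 0.1] open 0.0652 grip 0.0
[  -5.44   -3.27  -12.02   81.53    2.92 -179.89]
```

To row units: 0.04 m / 0.6 = 0.0667, 0.03 m / 0.6 = 0.05, -20 degrees / 360 = -0.0556.

```bash
echo '[{"sy":0.05, "yaw":-0.0194, "finger_gap":0.065}, {"sy":0.0667, "yaw":-0.0389, "finger_gap":0.065}, {"sy":0.0667, "yaw":-0.0556, "finger_gap":0.065}, {"sy":0.0667, "yaw":-0.0556, "finger_gap":0.065}]' > rows.txt && python3 -m pendant rows.txt >/dev/null
python3 go.py .4947 -.0217 .1 169.6;python3 -c "
from workcell import bot;print(bot.get_obs()['q'].round(2))"
```

```text
shift [0.0088 0.0574 0.0316] turn -164.7 |d| 0.066 t 13.55 pose [0.4808 0.0355 0.1302] [178.6  -0.3   4.9] F [0.3 0.1 0.5] open 0.0653 grip 0.0
[   4.97   -5.24  -14.07   80.85   -1.38 -179.95]
```

To row units: 35 degrees / 360 = 0.0972.

```bash
echo '[{"yaw":0.0194, "finger_gap":0.065}, {"yaw":0.0389, "finger_gap":0.065}, {"yaw":0.0583, "finger_gap":0.065}, {"yaw":0.0778, "finger_gap":0.065}, {"yaw":0.0972, "finger_gap":0.065}]' > rows.txt && python3 -m pendant rows.txt >/dev/null
echo '[{"yaw":0.0194, "finger_gap":0.065}, {"yaw":0.0389, "finger_gap":0.065}, {"yaw":0.0583, "finger_gap":0.065}, {"yaw":0.0778, "finger_gap":0.065}, {"yaw":0.0972, "finger_gap":0.065}]' > rows.txt && python3 -m pendant rows.txt >/dev/null
echo '[{"yaw":0.0194, "finger_gap":0.065}, {"yaw":0.0389, "finger_gap":0.065}, {"yaw":0.0583, "finger_gap":0.065}, {"yaw":0.0778, "finger_gap":0.065}, {"yaw":0.0972, "finger_gap":0.065}]' > rows.txt && python3 -m pendant rows.txt >/dev/null
echo '[{"yaw":0.0194, "finger_gap":0.065}, {"yaw":0.0389, "finger_gap":0.065}, {"yaw":0.0583, "finger_gap":0.065}, {"yaw":0.0778, "finger_gap":0.065}, {"yaw":0.0972, "finger_gap":0.065}]' > rows.txt && python3 -m pendant rows.txt >/dev/null
echo '[{"yaw":0.0194, "finger_gap":0.065}, {"yaw":0.0389, "finger_gap":0.065}, {"yaw":0.0583, "finger_gap":0.065}, {"yaw":0.0778, "finger_gap":0.065}, {"yaw":0.0972, "finger_gap":0.065}]' > rows.txt && python3 -m pendant rows.txt >/dev/null
echo '[{"yaw":0.0194, "finger_gap":0.065}, {"yaw":0.0389, "finger_gap":0.065}, {"yaw":0.0556, "finger_gap":0.065}, {"yaw":0.0556, "finger_gap":0.065}, {"yaw":0.0556, "finger_gap":0.065}]' > rows.txt && python3 -m pendant rows.txt >/dev/null
python3 go.py .4947 -.0217 .08 169.6;python3 -c "
from workcell import bot;print(bot.get_obs()['q'].round(2))"
```

```text
shift [-0.0228 -0.0521  0.0517] turn 0.4 |d| 0.077 t 16.05 pose [0.481  0.0347 0.1303] [-178.8    0.7  170. ] F [ 0.5  0.1 -0.4] open 0.065 grip 0.0
[  4.84  -5.23 -14.04  80.86  -1.33  14.86]
```

To row units: 0.07 m / 0.6 = 0.1167, -0.0521 m / 0.6 = -0.0868, 0.4 degrees / 360 = 0.0011.

```bash
echo '[{"sx":-0.0183, "sy":-0.0433, "finger_gap":0.065}, {"sx":-0.038, "sy":-0.0868, "yaw":0.0011, "finger_gap":0.065}, {"sx":-0.038, "sy":-0.0868, "sz":0.0667, "yaw":0.0011, "finger_gap":0.065}, {"sx":-0.038, "sy":-0.0868, "sz":0.1167, "yaw":0.0011, "finger_gap":0.065}, {"sx":-0.038, "sy":-0.0868, "sz":0.1167, "yaw":0.0011, "finger_gap":0.065}]' > rows.txt && python3 -m pendant rows.txt >/dev/null
python3 go.py .4947 -.0217 .032 169.6
```

```text
shift [-0.0028  0.0019  0.0242] turn -0.1 |d| 0.024 t 16.47 pose [ 0.4916 -0.0226  0.0562] [-178.7    0.2  169.5] F [-2.  -0.4 -0.9] open 0.0648 grip 0.0
```

To row units: 0.0235 m / 0.6 = 0.0392, 0.012 m / 0.6 = 0.02.

```bash
echo '[{"sx":-0.0047, "sy":0.0025, "sz":0.02, "finger_gap":0.065}, {"sx":-0.0047, "sy":0.0025, "sz":0.0392, "finger_gap":0.065}, {"sx":-0.0047, "sy":0.0025, "sz":0.0392, "finger_gap":0.065}, {"sx":-0.0047, "sy":0.0025, "sz":0.0392, "finger_gap":0.05}, {"sx":-0.0047, "sy":0.0025, "sz":0.0392, "finger_gap":0.02}]' > rows.txt && python3 -m pendant rows.txt 60 >/dev/null; echo '[{"finger_gap":0.02}, {"finger_gap":0.02}, {"finger_gap":0.02}, {"finger_gap":0.02}]' > rows.txt && python3 -m pendant rows.txt ;python3 go.py .4947 -.0217 .032 169.6;  echo '[{"sz":-0.05, "finger_gap":0.02}, {"sz":-0.1167, "finger_gap":0.02}, {"sz":-0.1667, "finger_gap":0.02}, {"sz":-0.1667, "finger_gap":0.02}]' > rows.txt && python3 -m pendant rows.txt; python3 go.py .529 -.3495 .13 177
```

```text
time: 17.22
ee_pos: [0.4988, -0.0215, 0.0398]
tcp_rot: [-178.8, 0.8, 169.4]
wrist_force: [-0.6, 1.7, 6.2]
opening: 0.0343
grasp_force: 60.5
shift [ 0.0041 -0.0008  0.0078] turn -0.2 |d| 0.009 t 17.22 pose [ 0.4988 -0.0215  0.0398] [-178.8    0.8  169.4] F [-0.6  1.7  6.2] open 0.0343 grip 60.5
time: 17.55
ee_pos: [0.4997, -0.0194, 0.1453]
tcp_rot: [-178.9, 1.2, 169.4]
wrist_force: [0.3, 0.2, -0.2]
opening: 0.0343
grasp_force: 60.3
shift [-0.0891 -0.3187  0.0233] turn -7.6 |d| 0.332 t 17.55 pose [ 0.4997 -0.0194  0.1453] [-178.9    1.2  169.4] F [ 0.3  0.2 -0.2] open 0.0343 grip 60.3
```

```bash
python3 - <<'E'
from h import *
s=bot.camera("scene");cv2.imwrite("pics/s3.png",s)
cv2.imwrite("pics/v3.png",cv2.resize(s[130:290,220:420],None,fx=3.5,fy=3.5,interpolation=cv2.INTER_CUBIC))
E
python3 -c "
from workcell import bot;print(bot.get_obs()['q'].round(2))"; python3 go.py .529 -.3495 .13 177
```

```text
[ -1.56  -3.52 -11.13  81.53  -1.28   9.03]
shift [-0.0899 -0.3187  0.0201] turn -7.6 |d| 0.332 t 17.6 pose [ 0.499  -0.0194  0.1422] [-178.9    1.1  169.4] F [-0.1 -0.2 -0.7] open 0.0345 grip 60.3
```

View pics/v3.png

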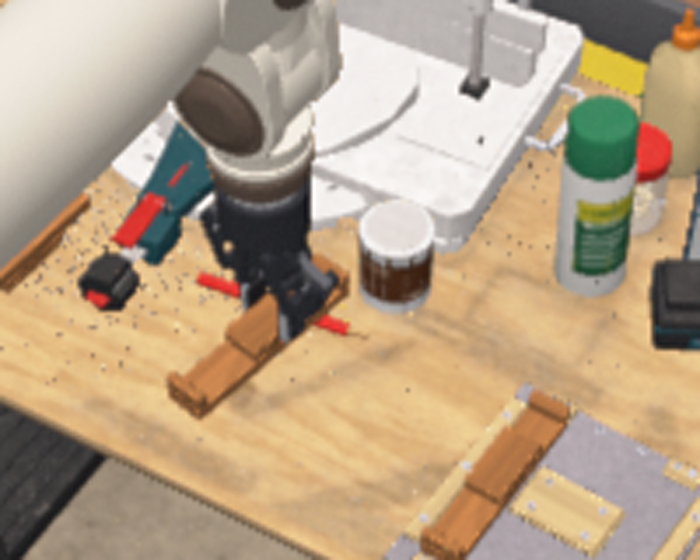

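To row units: -0.2 m / 0.6 = -0.3333, -0.16 m / 0.6 = -0.2667, -7.6 degrees / 360 = -0.0211.

```bash
echo '[{"sx":-0.0167, "sy":-0.0667, "finger_gap":0.02}, {"sx":-0.0333, "sy":-0.1333, "yaw":-0.0083, "finger_gap":0.02}, {"sx":-0.0583, "sy":-0.2, "yaw":-0.0211, "finger_gap":0.02}, {"sx":-0.075, "sy":-0.2667, "yaw":-0.0211, "finger_gap":0.02}, {"sx":-0.0933, "sy":-0.3333, "yaw":-0.0211, "finger_gap":0.02}]' > rows.txt && python3 -m pendant rows.txt >/dev/null;echo '[{"sx":-0.0167, "sy":-0.0667, "finger_gap":0.02}, {"sx":-0.0333, "sy":-0.1333, "finger_gap":0.02}, {"sx":-0.05, "sy":-0.1833, "finger_gap":0.02}, {"sx":-0.05, "sy":-0.1833, "finger_gap":0.02}, {"sx":-0.05, "sy":-0.1833, "finger_gap":0.02}]' > rows.txt && python3 -m pendant rows.txt >/dev/null; echo '[{"finger_gap":0.02}, {"finger_gap":0.02}, {"finger_gap":0.02}]' > rows.txt && python3 -m pendant rows.txt >/dev/null;  python3 go.py .5332 -.3497 .08 177
```

```text
shift [ 0.0062 -0.0125  0.0661] turn 0.1 |d| 0.068 t 18.68 pose [ 0.5395 -0.336   0.1459] [-178.7    0.5  177.1] F [ 0.2  0.9 -0.1] open 0.0345 grip 60.3
```

To row units: 0.066 m / 0.6 = 0.11, 0.06 m / 0.6 = 0.1.

```bash
echo '[{"sx":0.0103, "sy":-0.0208, "sz":0.05, "finger_gap":0.02}, {"sx":0.0103, "sy":-0.0208, "sz":0.1, "finger_gap":0.02}, {"sx":0.0103, "sy":-0.0208, "sz":0.11, "finger_gap":0.02}, {"sx":0.0103, "sy":-0.0208, "sz":0.11, "finger_gap":0.02}, {"sx":0.0103, "sy":-0.0208, "sz":0.11, "finger_gap":0.02}]' > rows.txt && python3 -m pendant rows.txt >/dev/null;  echo '[{"finger_gap":0.02}, {"finger_gap":0.02}, {"finger_gap":0.02}]' > rows.txt && python3 -m pendant rows.txt >/dev/null;  python3 go.py .5332 -.3497 .049 177
python3 - <<'E'
from h import *
s=bot.camera("scene");cv2.imwrite("pics/s4.png",s)
cv2.imwrite("pics/v4.png",cv2.resize(s[220:350,310:470],None,fx=4.5,fy=4.5,interpolation=cv2.INTER_CUBIC))
E
```

```text
shift [0.0012 0.0021 0.0327] turn 0.0 |d| 0.033 t 19.35 pose [ 0.5339 -0.351   0.0817] [-178.7    0.6  177. ] F [-1.  -0.4 -0.2] open 0.0342 grip 60.3
```

View pics/v4.png

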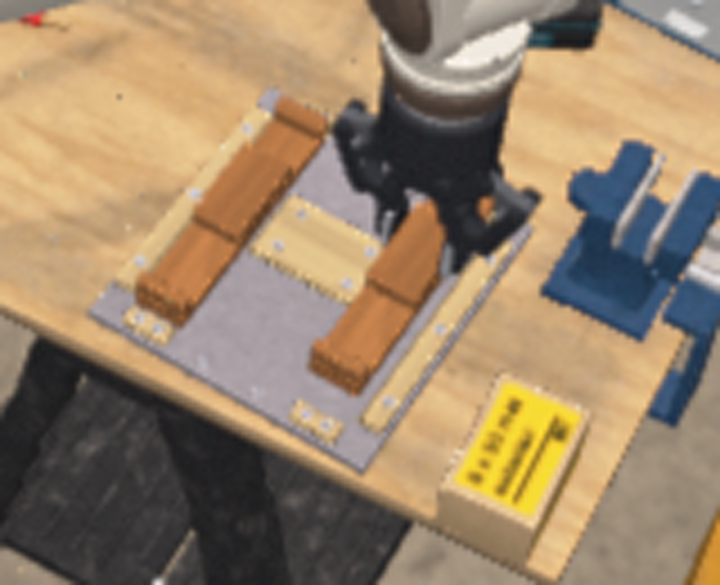

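To row units: 0.033 m / 0.6 = 0.055, 0.03 m / 0.6 = 0.05.

```bash
echo '[{"sx":0.0017, "sy":0.0033, "sz":0.0167, "finger_gap":0.02}, {"sx":0.0017, "sy":0.0033, "sz":0.0333, "finger_gap":0.02}, {"sx":0.0017, "sy":0.0033, "sz":0.0417, "finger_gap":0.02}, {"sx":0.0017, "sy":0.0033, "sz":0.05, "finger_gap":0.02}, {"sx":0.0017, "sy":0.0033, "sz":0.055, "finger_gap":0.02}]' > rows.txt && python3 -m pendant rows.txt;  echo '[{"finger_gap":0.02}, {"finger_gap":0.02}]' > rows.txt && python3 -m pendant rows.txt;  python3 go.py .5332 -.3497 .049 177
```

```text
time: 19.82
ee_pos: [0.532, -0.3491, 0.0487]
tcp_rot: [-178.8, 0.5, 177.0]
wrist_force: [-17.9, 12.7, 41.8]
opening: 0.0344
grasp_force: 65.3
time: 19.98
ee_pos: [0.5324, -0.3495, 0.0488]
tcp_rot: [-178.7, 0.6, 177.0]
wrist_force: [-7.6, 4.7, 16.1]
opening: 0.0343
grasp_force: 62.4
shift [-0.0008 -0.0002 -0.0001] turn -0.0 |d| 0.001 t 19.98 pose [ 0.5324 -0.3495  0.0488] [-178.7    0.6  177. ] F [-7.6  4.7 16.1] open 0.0343 grip 62.4
```

The rows are not in the units I measure in: shifts go in shares of 600 mm and turns go in shares of 360 degrees. I convert before sending: -0.08 m / 0.6 = -0.1333, -0.04 m / 0.6 = -0.0667.

```bash
echo '[{"finger_gap":0.06}, {"finger_gap":0.06}, {"finger_gap":0.06}, {"sz":-0.0667, "finger_gap":0.06}, {"sz":-0.1333, "finger_gap":0.06}]' > rows.txt && python3 -m pendant rows.txt>/dev/null;  echo '[{"sx":0.0333, "sy":0.0667, "sz":-0.0333, "finger_gap":0.07}, {"sx":0.0667, "sy":0.1333, "sz":-0.0667, "finger_gap":0.07}, {"sx":0.1, "sy":0.1917, "sz":-0.0667, "finger_gap":0.07}, {"sx":0.1333, "sy":0.25, "sz":-0.0667, "finger_gap":0.07}, {"sx":0.1333, "sy":0.3167, "sz":-0.0667, "finger_gap":0.07}]' > rows.txt && python3 -m pendant rows.txt>/dev/null; echo '[{"sy":0.0667, "finger_gap":0.07}, {"sy":0.1333, "finger_gap":0.07}, {"sy":0.2, "finger_gap":0.07}, {"sy":0.2667, "finger_gap":0.07}, {"sy":0.2667, "finger_gap":0.07}]' > rows.txt && python3 -m pendant rows.txt >/dev/null;  python3 go.py .5243 .3635 .15 166.2
python3 - <<'E'
from h import *
s=bot.camera("scene");cv2.imwrite("pics/s5.png",s);t=bot.camera("top");cv2.imwrite("pics/t5.png",t)
a=cv2.resize(t[190:310,350:460],None,fx=4,fy=4,interpolation=cv2.INTER_CUBIC)
b=cv2.resize(s[230:340,320:440],None,fx=4.36,fy=4.36,interpolation=cv2.INTER_CUBIC)[:480]
cv2.imwrite("pics/v5.png",cv2.resize(np.hstack([a,b[:480]]),None,fx=.8,fy=.8))
for k,roi in dict(l=(370,210,397,293),r=(418,210,445,296)).items():
    r=rect("top",t,roi,*BR,.037);print(k,np.round(r[0],1),np.round(r[1],1),round(r[2],1))
E
```

```text
shift [-0.0368  0.3616  0.0012] turn 11.1 |d| 0.363 t 21.23 pose [0.4705 0.0042 0.1583] [-178.8    0.5  177.3] F [-0.8 -0.3 -0.9] open 0.0697 grip 0.0
l [ 524.9 -223.7] [ 38.4 178.2] 87.7
r [ 517.2 -347.3] [ 38.4 179. ] 86.6
```

View pics/v5.png

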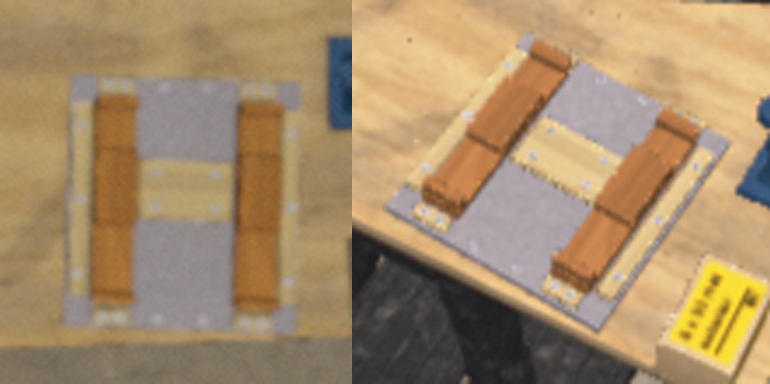

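To row units: 0.2 m / 0.6 = 0.3333, 0.12 m / 0.6 = 0.2, 11 degrees / 360 = 0.0306.

```bash
echo '[{"sx":-0.0067, "sy":0.0667, "yaw":0.0056, "finger_gap":0.083}, {"sx":-0.0133, "sy":0.1333, "yaw":0.0111, "finger_gap":0.083}, {"sx":-0.02, "sy":0.2, "yaw":0.0222, "finger_gap":0.083}, {"sx":-0.0267, "sy":0.2667, "yaw":0.0306, "finger_gap":0.083}, {"sx":-0.0333, "sy":0.3333, "yaw":0.0306, "finger_gap":0.083}]' > rows.txt && python3 -m pendant rows.txt >/dev/null;  echo '[{"sy":0.0667, "finger_gap":0.083}, {"sy":0.1333, "finger_gap":0.083}, {"sy":0.2, "finger_gap":0.083}, {"sy":0.2667, "finger_gap":0.083}, {"sy":0.2667, "finger_gap":0.083}]' > rows.txt && python3 -m pendant rows.txt >/dev/null; echo '[{"finger_gap":0.083}, {"finger_gap":0.083}]' > rows.txt && python3 -m pendant rows.txt >/dev/null;  python3 go.py .5243 .3635 .07 166.2
```

```text
shift [0.0197 0.0098 0.0801] turn -0.3 |d| 0.083 t 22.33 pose [0.5405 0.3511 0.1505] [-178.8    0.7  165.9] F [ 0.  -0.4  0.2] open 0.0829 grip 0.0
```

To row units: 0.08 m / 0.6 = 0.1333, 0.07 m / 0.6 = 0.1167.

```bash
echo '[{"sx":0.0333, "sy":0.0163, "sz":0.05, "finger_gap":0.083}, {"sx":0.0333, "sy":0.0163, "sz":0.1167, "finger_gap":0.083}, {"sx":0.0333, "sy":0.0163, "sz":0.1333, "finger_gap":0.083}, {"sx":0.0333, "sy":0.0163, "sz":0.1333, "finger_gap":0.083}, {"sx":0.0333, "sy":0.0163, "sz":0.1333, "finger_gap":0.083}]' > rows.txt && python3 -m pendant rows.txt >/dev/null;echo '[{"finger_gap":0.083}, {"finger_gap":0.083}, {"finger_gap":0.083}]' > rows.txt && python3 -m pendant rows.txt >/dev/null;  python3 go.py .5243 .3635 .029 166.2
```

```text
shift [ 0.0004 -0.001   0.0439] turn -0.2 |d| 0.044 t 23.0 pose [0.5244 0.3653 0.0729] [-179.     0.9  166. ] F [ 0.3  0.1 -0.5] open 0.0831 grip 0.0
```

```bash
echo '[{"sy":-0.0017, "sz":0.0333, "finger_gap":0.083}, {"sy":-0.0017, "sz":0.0583, "finger_gap":0.083}, {"sy":-0.0017, "sz":0.0717, "finger_gap":0.083}, {"sy":-0.0017, "sz":0.0717, "finger_gap":0.083}, {"sy":-0.0017, "sz":0.0717, "finger_gap":0.083}]' > rows.txt && python3 -m pendant rows.txt >/dev/null;echo '[{"finger_gap":0.03}, {"finger_gap":0.03}, {"finger_gap":0.03}, {"finger_gap":0.03}, {"finger_gap":0.03}]' > rows.txt && python3 -m pendant rows.txt 60;  python3 go.py .5243 .3635 .15 166.2; echo '[{"sz":-0.0667, "finger_gap":0.03}, {"sz":-0.1333, "finger_gap":0.03}, {"sz":-0.2, "finger_gap":0.03}, {"sz":-0.2, "finger_gap":0.03}, {"sz":-0.2, "finger_gap":0.03}]' > rows.txt && python3 -m pendant rows.txt; python3 go.py .47 0 .15 130
```

```text
time: 23.83
ee_pos: [0.5241, 0.3635, 0.0293]
tcp_rot: [-178.9, 0.8, 166.0]
wrist_force: [-0.2, 0.1, 6.1]
opening: 0.049
grasp_force: 63.6
shift [-0.0019 -0.0022 -0.1207] turn -0.2 |d| 0.121 t 23.83 pose [0.5241 0.3635 0.0293] [-178.9    0.8  166. ] F [-0.2  0.1  6.1] open 0.049 grip 63.6
time: 24.25
ee_pos: [0.5236, 0.3667, 0.1509]
tcp_rot: [-179.1, 0.9, 166.0]
wrist_force: [-0.3, 0.6, -2.8]
opening: 0.049
grasp_force: 63.1
shift [-0.0366 -0.3687  0.0074] turn 36.0 |d| 0.371 t 24.25 pose [0.5236 0.3667 0.1509] [-179.1    0.9  166. ] F [-0.3  0.6 -2.8] open 0.049 grip 63.1
```

To row units: -0.2 m / 0.6 = -0.3333, -0.16 m / 0.6 = -0.2667, 35 degrees / 360 = 0.0972.

```bash
echo '[{"sx":-0.0067, "sy":-0.0667, "yaw":0.0194, "finger_gap":0.03}, {"sx":-0.0133, "sy":-0.1333, "yaw":0.0389, "finger_gap":0.03}, {"sx":-0.02, "sy":-0.2, "yaw":0.0583, "finger_gap":0.03}, {"sx":-0.0267, "sy":-0.2667, "yaw":0.0778, "finger_gap":0.03}, {"sx":-0.0333, "sy":-0.3333, "yaw":0.0972, "finger_gap":0.03}]' > rows.txt && python3 -m pendant rows.txt>/dev/null;  python3 go.py .47 -.12 .15 87; python3 -c "
from workcell import bot;print(bot.get_obs()['q'].round(1))"
```

```text
shift [-0.2017 -0.2027  0.0067] turn 43.7 |d| 0.286 t 24.67 pose [0.4922 0.1652 0.1501] [-179.4    1.2  130.7] F [ 0.8  0.2 -1.3] open 0.0484 grip 63.1
[19.2  0.1 -6.7 83.3 -1.4 68.6]
```

To row units: -0.14 m / 0.6 = -0.2333, -0.112 m / 0.6 = -0.1867, 35 degrees / 360 = 0.0972.

```bash
echo '[{"sx":-0.0467, "sy":-0.0467, "yaw":0.0194, "finger_gap":0.03}, {"sx":-0.0933, "sy":-0.0933, "yaw":0.0389, "finger_gap":0.03}, {"sx":-0.14, "sy":-0.14, "yaw":0.0583, "finger_gap":0.03}, {"sx":-0.1867, "sy":-0.1867, "yaw":0.0778, "finger_gap":0.03}, {"sx":-0.2333, "sy":-0.2333, "yaw":0.0972, "finger_gap":0.03}]' > rows.txt && python3 -m pendant rows.txt>/dev/null; echo '[{"yaw":0.0194, "finger_gap":0.03}, {"yaw":0.0236, "finger_gap":0.03}, {"yaw":0.0236, "finger_gap":0.03}, {"yaw":0.0236, "finger_gap":0.03}]' > rows.txt && python3 -m pendant rows.txt>/dev/null;  python3 go.py .4703 -.2843 .10 87
```

```text
shift [-0.2526  0.0015  0.0608] turn 0.6 |d| 0.26 t 25.42 pose [ 0.4792 -0.0306  0.1552] [179.6   1.3  87.6] F [-0.1  0.1 -1.4] open 0.0489 grip 63.1
```

To row units: -0.2 m / 0.6 = -0.3333, -0.16 m / 0.6 = -0.2667.

```bash
echo '[{"sx":-0.0667, "finger_gap":0.03}, {"sx":-0.1333, "finger_gap":0.03}, {"sx":-0.2, "finger_gap":0.03}, {"sx":-0.2667, "finger_gap":0.03}, {"sx":-0.3333, "finger_gap":0.03}]' > rows.txt && python3 -m pendant rows.txt>/dev/null; echo '[{"sx":-0.05, "finger_gap":0.03}, {"sx":-0.0967, "sz":0.05, "finger_gap":0.03}, {"sx":-0.0967, "sz":0.0917, "finger_gap":0.03}, {"sx":-0.0967, "sz":0.0917, "finger_gap":0.03}, {"sx":-0.0967, "sz":0.0917, "finger_gap":0.03}]' > rows.txt && python3 -m pendant rows.txt>/dev/null;echo '[{"finger_gap":0.03}, {"finger_gap":0.03}, {"finger_gap":0.03}]' > rows.txt && python3 -m pendant rows.txt>/dev/null;  python3 go.py .4703 -.2843 .08 87
```

```text
shift [0.0053 0.     0.0288] turn 0.6 |d| 0.029 t 26.5 pose [ 0.4698 -0.289   0.1089] [179.4   1.3  87.6] F [-0.2 -0.4 -1.3] open 0.0486 grip 63.0
```

To row units: 0.035 m / 0.6 = 0.0583, 0.02 m / 0.6 = 0.0333, 0.6 degrees / 360 = 0.0017.

```bash
echo '[{"sx":0.0083, "sz":0.0333, "yaw":0.0017, "finger_gap":0.03}, {"sx":0.0083, "sz":0.0583, "yaw":0.0017, "finger_gap":0.03}, {"sx":0.0083, "sz":0.0583, "yaw":0.0017, "finger_gap":0.03}, {"sx":0.0083, "sz":0.0583, "yaw":0.0017, "finger_gap":0.03}]' > rows.txt && python3 -m pendant rows.txt>/dev/null;echo '[{"finger_gap":0.03}, {"finger_gap":0.03}, {"finger_gap":0.03}]' > rows.txt && python3 -m pendant rows.txt>/dev/null;  python3 go.py .4703 -.2843 .0383 87
python3 - <<'E'
from h import *
s=bot.camera("scene");cv2.imwrite("pics/s6.png",s)
cv2.imwrite("pics/v6.png",cv2.resize(s[225:345,310:450],None,fx=5,fy=5,interpolation=cv2.INTER_CUBIC))
E
```

```text
shift [0.002  0.     0.0349] turn -0.1 |d| 0.035 t 27.08 pose [ 0.4698 -0.2855  0.0733] [179.4   1.3  86.9] F [-0.1  0.9 -2.3] open 0.0483 grip 63.1
```

View pics/v6.png

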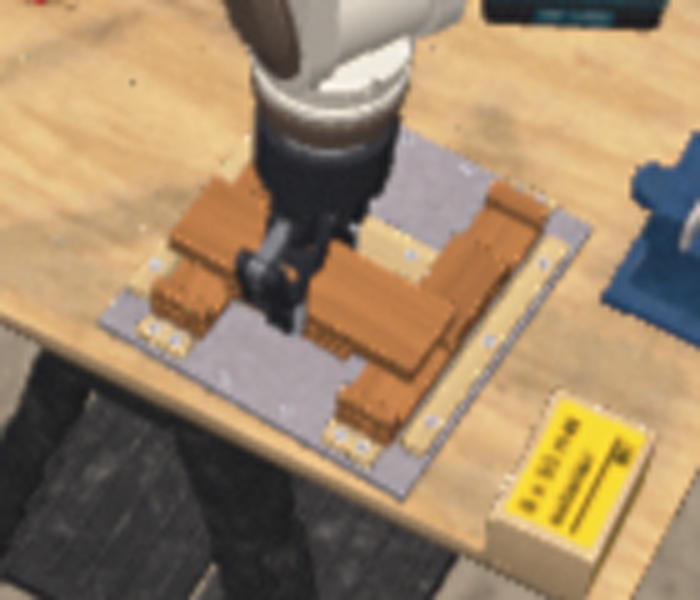

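To row units: 0.034 m / 0.6 = 0.0567, 0.0015 m / 0.6 = 0.0025.

```bash
echo '[{"sx":0.0025, "sz":0.0167, "finger_gap":0.03}, {"sx":0.0025, "sz":0.0333, "finger_gap":0.03}, {"sx":0.0025, "sz":0.0433, "finger_gap":0.03}, {"sx":0.0025, "sz":0.0517, "finger_gap":0.03}, {"sx":0.0025, "sz":0.0567, "finger_gap":0.03}]' > rows.txt && python3 -m pendant rows.txt;echo '[{"finger_gap":0.03}, {"finger_gap":0.03}]' > rows.txt && python3 -m pendant rows.txt;  python3 go.py .4703 -.2843 .0383 87
```

```text
time: 27.55
ee_pos: [0.4691, -0.2842, 0.0385]
tcp_rot: [179.5, 1.2, 86.9]
wrist_force: [-12.6, 8.3, 37.4]
opening: 0.049
grasp_force: 67.3
time: 27.72
ee_pos: [0.4693, -0.2843, 0.0387]
tcp_rot: [179.5, 1.3, 86.9]
wrist_force: [-5.4, 3.8, 10.5]
opening: 0.0489
grasp_force: 64.5
shift [0.0001 0.001  0.0004] turn -0.1 |d| 0.001 t 27.72 pose [ 0.4693 -0.2843  0.0387] [179.5   1.3  86.9] F [-5.4  3.8 10.5] open 0.0489 grip 64.5
```

To row units: -0.08 m / 0.6 = -0.1333, -0.04 m / 0.6 = -0.0667.

```bash
echo '[{"finger_gap":0.065}, {"finger_gap":0.065}, {"finger_gap":0.065}, {"sz":-0.0667, "finger_gap":0.065}, {"sz":-0.1333, "finger_gap":0.065}]' > rows.txt && python3 -m pendant rows.txt>/dev/null;  echo '[{"sx":0.0667, "sz":-0.05, "yaw":-0.0194, "finger_gap":0.07}, {"sx":0.1333, "sz":-0.05, "yaw":-0.0389, "finger_gap":0.07}, {"sx":0.2, "sz":-0.05, "yaw":-0.0583, "finger_gap":0.07}, {"sx":0.2667, "sz":-0.05, "yaw":-0.0778, "finger_gap":0.07}, {"sx":0.3333, "sz":-0.05, "yaw":-0.0972, "finger_gap":0.07}]' > rows.txt && python3 -m pendant rows.txt>/dev/null; echo '[{"sx":0.0417, "sy":-0.05, "yaw":-0.0194, "finger_gap":0.07}, {"sx":0.0833, "sy":-0.1, "yaw":-0.0389, "finger_gap":0.07}, {"sx":0.125, "sy":-0.15, "yaw":-0.0583, "finger_gap":0.07}, {"sx":0.1667, "sy":-0.2, "yaw":-0.0778, "finger_gap":0.07}, {"sx":0.2083, "sy":-0.25, "yaw":-0.0972, "finger_gap":0.07}]' > rows.txt && python3 -m pendant rows.txt >/dev/null;  python3 go.py .5226 .2686 .12 175.8
python3 - <<'E'
from h import *
s=bot.camera("scene");cv2.imwrite("pics/s7.png",s);t=bot.camera("top");cv2.imwrite("pics/t7.png",t)
a=cv2.resize(t[190:310,350:460],None,fx=4,fy=4,interpolation=cv2.INTER_CUBIC)
b=cv2.resize(s[230:340,320:440],None,fx=4.36,fy=4.36,interpolation=cv2.INTER_CUBIC)[:480]
cv2.imwrite("pics/v7.png",cv2.resize(np.hstack([a,b[:480]]),None,fx=.8,fy=.8))
E
```

```text
shift [-0.0941  0.391   0.0153] turn -18.5 |d| 0.402 t 28.97 pose [ 0.2846 -0.0553  0.1408] [-179.     0.9  157.3] F [-0.1  0.4  1.4] open 0.0704 grip 0.0
```

View pics/v7.png

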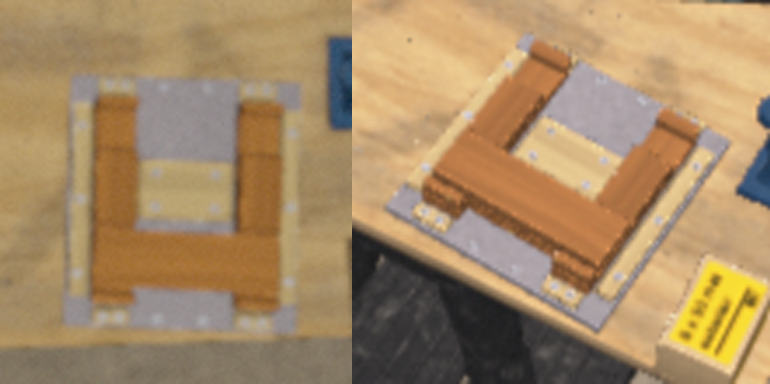

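To row units: 0.195 m / 0.6 = 0.325, 0.156 m / 0.6 = 0.26, -18.5 degrees / 360 = -0.0514.

```bash
echo '[{"sx":-0.0157, "sy":0.065, "finger_gap":0.07}, {"sx":-0.0317, "sy":0.13, "yaw":-0.0194, "finger_gap":0.07}, {"sx":-0.0467, "sy":0.195, "yaw":-0.0389, "finger_gap":0.07}, {"sx":-0.0633, "sy":0.26, "yaw":-0.05, "finger_gap":0.07}, {"sx":-0.0783, "sy":0.325, "yaw":-0.0514, "finger_gap":0.07}]' > rows.txt && python3 -m pendant rows.txt>/dev/null;python3 go.py .5226 .2686 .12 175.8
```

```text
shift [-0.1024  0.1701  0.0159] turn -0.2 |d| 0.199 t 29.48 pose [0.4074 0.1072 0.1385] [-178.8    0.6  175.6] F [ 0.8 -1.1 -0.2] open 0.0702 grip 0.0
```

To row units: 0.17 m / 0.6 = 0.2833, 0.14 m / 0.6 = 0.2333.

```bash
echo '[{"sx":-0.0333, "sy":0.0583, "finger_gap":0.07}, {"sx":-0.0667, "sy":0.1167, "finger_gap":0.07}, {"sx":-0.1, "sy":0.175, "finger_gap":0.07}, {"sx":-0.1333, "sy":0.2333, "finger_gap":0.07}, {"sx":-0.1707, "sy":0.2833, "sz":0.0167, "finger_gap":0.07}]' > rows.txt && python3 -m pendant rows.txt>/dev/null;echo '[{"finger_gap":0.07}, {"finger_gap":0.07}, {"finger_gap":0.07}]' > rows.txt && python3 -m pendant rows.txt>/dev/null; python3 go.py .5226 .2686 .06 175.8
```

```text
shift [-0.0002  0.0042  0.0652] turn -0.4 |d| 0.065 t 30.15 pose [0.5217 0.2659 0.1253] [-178.7    0.5  175.4] F [-0.2 -0.8  0.6] open 0.0699 grip 0.0
```

To row units: 0.093 m / 0.6 = 0.155, 0.06 m / 0.6 = 0.1.

```bash
echo '[{"sy":0.005, "sz":0.05, "finger_gap":0.065}, {"sy":0.005, "sz":0.1, "finger_gap":0.065}, {"sy":0.005, "sz":0.1333, "finger_gap":0.065}, {"sy":0.005, "sz":0.155, "finger_gap":0.065}, {"sy":0.005, "sz":0.155, "finger_gap":0.065}]' > rows.txt && python3 -m pendant rows.txt>/dev/null;echo '[{"finger_gap":0.065}, {"finger_gap":0.065}, {"finger_gap":0.065}, {"finger_gap":0.04}, {"finger_gap":0.015}]' > rows.txt && python3 -m pendant rows.txt 60;echo '[{"finger_gap":0.015}, {"finger_gap":0.015}, {"finger_gap":0.015}, {"finger_gap":0.015}, {"finger_gap":0.015}]' > rows.txt && python3 -m pendant rows.txt; echo '[{"sz":-0.0667, "finger_gap":0.015}, {"sz":-0.1333, "finger_gap":0.015}, {"sz":-0.2, "finger_gap":0.015}, {"sz":-0.2, "finger_gap":0.015}]' > rows.txt && python3 -m pendant rows.txt; python3 go.py .50 .05 .15 140
```

```text
time: 30.98
ee_pos: [0.5233, 0.2672, 0.034]
tcp_rot: [-178.8, 0.6, 175.4]
wrist_force: [0.9, 0.2, 0.1]
opening: 0.0418
grasp_force: 0.0
time: 31.4
ee_pos: [0.5232, 0.2673, 0.0338]
tcp_rot: [-178.8, 0.6, 175.4]
wrist_force: [-1.7, -0.6, 5.0]
opening: 0.0267
grasp_force: 60.1
time: 31.73
ee_pos: [0.5241, 0.2711, 0.1615]
tcp_rot: [-179.1, 1.1, 175.4]
wrist_force: [1.1, 1.4, 0.2]
opening: 0.0267
grasp_force: 59.3
shift [ 0.0065 -0.2221  0.015 ] turn 35.4 |d| 0.223 t 31.73 pose [0.5241 0.2711 0.1615] [-179.1    1.1  175.4] F [1.1 1.4 0.2] open 0.0267 grip 59.3
```

To row units: -0.2 m / 0.6 = -0.3333, -0.16 m / 0.6 = -0.2667, 35 degrees / 360 = 0.0972.

```bash
echo '[{"sy":-0.0667, "yaw":0.0194, "finger_gap":0.015}, {"sy":-0.1333, "yaw":0.0389, "finger_gap":0.015}, {"sy":-0.2, "yaw":0.0583, "finger_gap":0.015}, {"sy":-0.2667, "yaw":0.0778, "finger_gap":0.015}, {"sy":-0.3333, "yaw":0.0972, "finger_gap":0.015}]' > rows.txt && python3 -m pendant rows.txt>/dev/null;python3 go.py .50 -.10 .15 87
```

```text
shift [-0.1042 -0.1327  0.0108] turn 53.1 |d| 0.169 t 32.15 pose [0.5052 0.0689 0.1571] [-179.3    1.2  140.1] F [ 1.3 -0.4 -0.2] open 0.0266 grip 59.3
```

To row units: -0.1327 m / 0.6 = -0.2212, -0.1042 m / 0.6 = -0.1737, 35 degrees / 360 = 0.0972.

```bash
echo '[{"sx":-0.0433, "sy":-0.0533, "yaw":0.0194, "finger_gap":0.015}, {"sx":-0.0867, "sy":-0.1067, "yaw":0.0389, "finger_gap":0.015}, {"sx":-0.13, "sy":-0.16, "yaw":0.0583, "finger_gap":0.015}, {"sx":-0.1737, "sy":-0.2212, "yaw":0.0778, "finger_gap":0.015}, {"sx":-0.1737, "sy":-0.2212, "yaw":0.0972, "finger_gap":0.015}]' > rows.txt && python3 -m pendant rows.txt>/dev/null; echo '[{"yaw":0.0194, "finger_gap":0.015}, {"yaw":0.0389, "finger_gap":0.015}, {"yaw":0.05, "finger_gap":0.015}, {"yaw":0.05, "finger_gap":0.015}]' > rows.txt && python3 -m pendant rows.txt>/dev/null; python3 go.py .5831 -.2908 .10 87
```

```text
shift [-0.1867  0.0906  0.0657] turn 0.2 |d| 0.218 t 32.9 pose [ 0.5013 -0.0984  0.1607] [179.5   1.3  87.2] F [-0.2  0.1 -0.3] open 0.0268 grip 59.4
```

To row units: -0.1867 m / 0.6 = -0.3112, -0.14 m / 0.6 = -0.2333.

```bash
echo '[{"sx":-0.0583, "sy":0.0283, "finger_gap":0.015}, {"sx":-0.1167, "sy":0.0567, "finger_gap":0.015}, {"sx":-0.175, "sy":0.085, "finger_gap":0.015}, {"sx":-0.2333, "sy":0.1133, "finger_gap":0.015}, {"sx":-0.3112, "sy":0.151, "finger_gap":0.015}]' > rows.txt && python3 -m pendant rows.txt>/dev/null; echo '[{"sz":0.05, "finger_gap":0.015}, {"sz":0.1, "finger_gap":0.015}, {"sz":0.1, "finger_gap":0.015}, {"sz":0.1, "finger_gap":0.015}, {"sz":0.1, "finger_gap":0.015}]' > rows.txt && python3 -m pendant rows.txt>/dev/null; echo '[{"finger_gap":0.015}, {"finger_gap":0.015}, {"finger_gap":0.015}]' > rows.txt && python3 -m pendant rows.txt>/dev/null; python3 go.py .5831 -.2908 .075 87
```

```text
shift [-0.0092  0.0027  0.0329] turn 0.4 |d| 0.034 t 33.98 pose [ 0.5805 -0.2807  0.1076] [179.4   1.3  87.4] F [-0.3 -0.3 -0.6] open 0.0267 grip 59.4
```

To row units: 0.03 m / 0.6 = 0.05, 0.015 m / 0.6 = 0.025, 0.4 degrees / 360 = 0.0011.

```bash
echo '[{"sx":-0.015, "sy":0.0045, "sz":0.025, "yaw":0.0011, "finger_gap":0.015}, {"sx":-0.015, "sy":0.0045, "sz":0.05, "yaw":0.0011, "finger_gap":0.015}, {"sx":-0.015, "sy":0.0045, "sz":0.05, "yaw":0.0011, "finger_gap":0.015}, {"sx":-0.015, "sy":0.0045, "sz":0.05, "yaw":0.0011, "finger_gap":0.015}]' > rows.txt && python3 -m pendant rows.txt>/dev/null;  echo '[{"finger_gap":0.015}, {"finger_gap":0.015}, {"finger_gap":0.015}, {"finger_gap":0.015}]' > rows.txt && python3 -m pendant rows.txt>/dev/null; python3 go.py .5831 -.2908 .0428 87
python3 - <<'E'
from h import *
s=bot.camera("scene");cv2.imwrite("pics/s8.png",s)
cv2.imwrite("pics/v8.png",cv2.resize(s[225:345,310:450],None,fx=5,fy=5,interpolation=cv2.INTER_CUBIC))
E
```

```text
shift [0.0006 0.0001 0.034 ] turn -0.0 |d| 0.034 t 34.65 pose [ 0.5827 -0.2906  0.0768] [179.4   1.3  87. ] F [ 0.1 -0.3 -1.6] open 0.027 grip 59.4
```

View pics/v8.png

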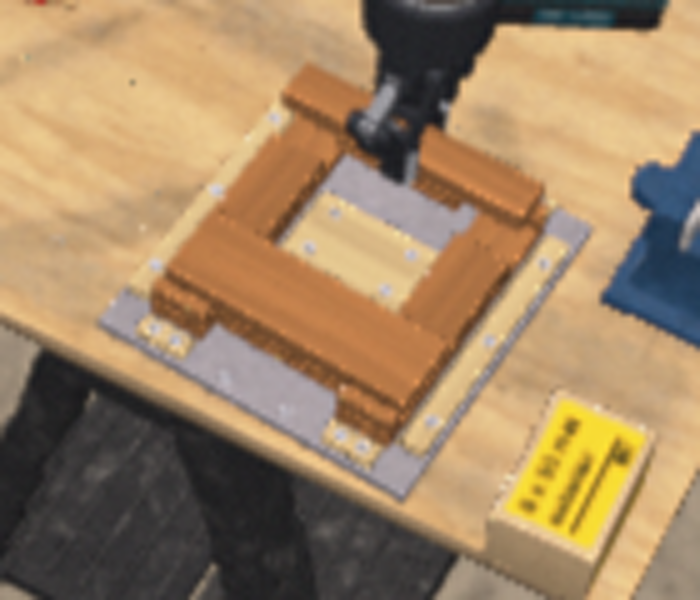

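Narrow rail hovers over the narrow notches; lowering it.

To row units: 0.034 m / 0.6 = 0.0567, 0.031 m / 0.6 = 0.0517.

```bash
echo '[{"sz":0.0167, "finger_gap":0.015}, {"sz":0.0333, "finger_gap":0.015}, {"sz":0.0433, "finger_gap":0.015}, {"sz":0.0517, "finger_gap":0.015}, {"sz":0.0567, "finger_gap":0.015}]' > rows.txt && python3 -m pendant rows.txt;echo '[{"finger_gap":0.015}, {"finger_gap":0.015}, {"finger_gap":0.015}]' > rows.txt && python3 -m pendant rows.txt;  python3 go.py .5831 -.2908 .0428 87
```

```text
time: 35.12
ee_pos: [0.5822, -0.2911, 0.0427]
tcp_rot: [179.5, 1.3, 87.0]
wrist_force: [-13.0, 6.0, 33.1]
opening: 0.0268
grasp_force: 63.9
time: 35.37
ee_pos: [0.5825, -0.2912, 0.0429]
tcp_rot: [179.5, 1.3, 87.0]
wrist_force: [-4.3, 1.3, 8.6]
opening: 0.0265
grasp_force: 60.8
shift [0.0004 0.0006 0.    ] turn -0.0 |d| 0.001 t 35.37 pose [ 0.5825 -0.2912  0.0429] [179.5   1.3  87. ] F [-4.3  1.3  8.6] open 0.0265 grip 60.8
```

To row units: -0.08 m / 0.6 = -0.1333, -0.04 m / 0.6 = -0.0667.

```bash
echo '[{"finger_gap":0.055}, {"finger_gap":0.055}, {"finger_gap":0.055}, {"sz":-0.0667, "finger_gap":0.055}, {"sz":-0.1333, "finger_gap":0.055}]' > rows.txt && python3 -m pendant rows.txt>/dev/null;  echo '[{"sx":0.0667, "sy":-0.0333, "sz":-0.05, "finger_gap":0.06}, {"sx":0.1333, "sy":-0.0667, "sz":-0.05, "finger_gap":0.06}, {"sx":0.2, "sy":-0.1, "sz":-0.05, "finger_gap":0.06}, {"sx":0.2667, "sy":-0.1333, "sz":-0.05, "finger_gap":0.06}, {"sx":0.3333, "sy":-0.1667, "sz":-0.05, "finger_gap":0.06}]' > rows.txt && python3 -m pendant rows.txt>/dev/null; echo '[{"sx":0.0667, "finger_gap":0.06}, {"sx":0.1333, "finger_gap":0.06}, {"sx":0.2, "finger_gap":0.06}, {"sx":0.2, "finger_gap":0.06}, {"sx":0.2, "finger_gap":0.06}]' > rows.txt && python3 -m pendant rows.txt
python3 - <<'E'
from h import *
s=bot.camera("scene");cv2.imwrite("pics/s9.png",s);t=bot.camera("top");cv2.imwrite("pics/t9.png",t)
a=cv2.resize(t[190:310,350:460],None,fx=4,fy=4,interpolation=cv2.INTER_CUBIC)
b=cv2.resize(s[230:340,320:440],None,fx=4.36,fy=4.36,interpolation=cv2.INTER_CUBIC)[:480]
cv2.imwrite("pics/v9.png",cv2.resize(np.hstack([a,b[:480]]),None,fx=.8,fy=.8))
E
```

```text
time: 36.62
ee_pos: [0.5078, 0.017, 0.1444]
tcp_rot: [179.5, 1.3, 87.2]
wrist_force: [0.4, 0.6, -0.7]
opening: 0.06
grasp_force: 0.0
```

View pics/v9.png

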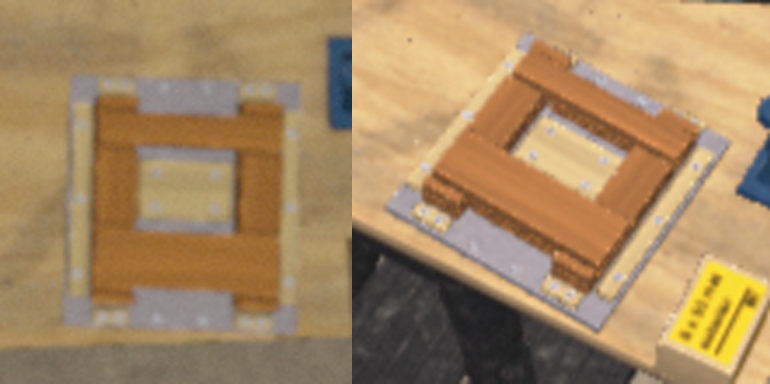

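The frame is closed and flush: both rails sit in their notches, and the insertion heights matched home to about 0.5 mm. Handing in.

```bash
echo '[{"finger_gap":0.06}, {"finger_gap":0.06}, {"finger_gap":0.06}]' > rows.txt && python3 -m pendant rows.txt >/dev/null; python3 -c "
from workcell import bot;print(bot.job_done())"
```

```text
the job is handed in; nothing more can be done
None
```

The half-lap frame is dry-fitted in the jig: both stiles lie in their channels with the wide notches nearest the robot, both rails are down in their notches, and the job was handed in at about 37 s.

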